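# Collapse the telescopic brush one hole and pack it in its spring-lid case

### The job

Press the red button on the telescopic brush and collapse the tube to the very next hole, so that the button pops back out and locks it there. Then press the red thumb latch of the white case so that its blue lid pops open, lay the shortened brush inside (do not drop it in), let go and snap the lid shut. Leave everything else standing where it is.

Things in the scene. Friction and masses are not known exactly. Their poses are not given: they have to be found in the camera images.
- rack: Fixed grey rack; base x=-15..120, y=+-132 mm, 12 mm thick, origin at table level. The brush lies along rack y (axis x=50, z=115 mm) in two steel U saddles leaning 35 deg: their open side, the brush's +z, faces up and towards rack -x. A flat rest carries the head. Saddles at y=-84..-72 and -13..+34 mm, walls 5 mm thick, 8 mm lower than the brush's top face. Posts 20 mm thick at x=105, y=+-126
- rack_board (a point): Middle of the lower front edge of the rack's wooden top board, rack x=64, z=235 mm. The board reaches from there 100 mm back (+x), y=+-132, 14 mm thick. It overhangs the brush, so a vertical tool does not fit: lean it 30 to 45 deg, its fingers pointing down and towards rack +x, in and out along that line
- rack_stop (a point): Point on the brush axis in the plane (rack y=120.5 mm) of the steel stop plate that blocks the button-side half of the brush head's end when the brush is pushed along rack +y. The head starts 3 to 15 mm short of it
- brush: Loose telescopic brush, 130 to 260 g, lying in the rack. Origin: centre of its outer tube, an aluminium bar 120 x 28 x 28 mm (x=-60..60). +x runs along the tube to the head, +z is the face with the button; in the rack +x = rack +y. The 16 mm steel inner tube and the orange/white head (30 x 34 x 36 mm) stick out at +x. Length 235 mm extended, 205 mm at the next hole
- brush_grip (a point): Point on the outer tube's axis to grasp across its 28 mm width (brush y), at brush x=-15: after collapsing it is midway between the saddles, with 55 mm free along the tube
- brush_tube (a joint): How far the inner tube is collapsed into the outer, m: 0 at start; holes at 0, 0.030 (the next one) and 0.060. Slides with about 2 N drag while the button is down, locked with 1 mm play when the button is out. To collapse, push the outer tube along brush +x (head meets the stop after 3 to 15 mm). The button may be let go once clear of a hole; it then rides low until it pops out at the next hole
- brush_button (a joint): Press depth of the red button, m: 0 out, 0.005 fully down (force 2 N rising to 4.5 N). Unlocks at 0.0035; stays near 0.003 between holes
- button_top (a point): Centre of the red button's top (24 mm along the tube x 18 mm), at brush x=38, 6 mm above the +z face of the outer tube when out. It moves with the outer tube and is pressed along brush -z. On its head side a black cross rib (brush x=55..59, 26 mm wide) stands 11 mm over the +z face: a fingertip on the button can push the outer tube along by this rib
- head_tip (a point): Centre of the end face of the brush head, 175 mm from the brush origin when extended, 145 mm at the next hole
- case: Fixed white box, origin under its centre, 120 x 235 x 60 mm (x,y,z), walls and floor 5 mm, inside 110 x 225 x 55 mm. The brush fits along y only when collapsed; either way round, button up or sideways. Front (latch) at -x, hinge at +x
- lid (a joint): Lid angle, rad: 0 shut, 2.1 fully open (leaning back past upright). A spring (about 0.15 N m shut, 0.04 open) pops it open and holds it there
- lid_hinge (a point): Middle of the lid's hinge line, case x=60, z=64 mm; the line runs along case y
- lid_edge (a point): Middle of the free edge of the blue lid on its outer face (plate 124 mm from the hinge, 235 mm wide, 8 mm thick; top 68 mm over the table when shut). To shut, push the outer face down near this edge; it snaps past the latch at about 6 N
- latch (a joint): Thumb latch angle, rad: 0 at rest, 0.35 fully pressed; lets the lid go between 0.1 and 0.2. Springs back, catches the lid by itself
- latch_pad (a point): Press point on top of the red latch pad (36 x 40 mm, sticking out of the case front), at case x=-102, z=54.5 mm; press straight down 5 to 10 mm, about 2 N. The 30 mm wide latch arm stands 27 mm nearer the case, 27 mm higher
- blue_bottle: Bystander: blue bottle, 56 mm across, 190 mm tall; origin under its centre
- strainer: Bystander: chrome sink strainer, 80 mm across, 32 mm tall; origin under its centre
- polish_tin: Bystander: brass tin, 68 mm across, 45 mm tall; origin under its centre
- tablet_jar: Bystander: green glass jar, 80 mm across, 120 mm tall; origin under its centre
- cleaner_can: Bystander: yellow can, 64 mm across, 150 mm tall; origin under its centre
- soap_block: Bystander: green soap block, 50 x 70 x 28 mm; origin under its centre
Not all that is in view belongs to the job. What is shaped like the brush but green or pink is not meant.

How it is judged:
By the outcome, as a careful person would: the job done as asked, in the order asked, and still so for the second after the job is handed in, with the robot touching nothing.
It also fails if it takes over 72 s, if anything falls off the work surface, if the arm or the gripper's body presses on something with over 40 N, if the wrist force passes 120 N, or if a joint passes its speed limit or range.

### The arm

A 6-joint arm with a two-finger parallel gripper is mounted at the origin on the work surface. World frame = base frame: x ahead of the robot, y to its left, z up, the work surface at z = 0. Lengths are in m, angles in rad, forces in N, time in s.
With the tool pointing down it reaches from about 0.375 to 0.975 m from the base axis. Payload 3.8 kg.
Tool frame: the origin (TCP) lies on the centre line of the jaws, within the pads' length; the fingertips stand 14 mm ahead of it and the grasp point (between the pads) lies 5 mm behind it (bot.finger_overhang is the distance from the TCP to the fingertips, in m); y points along the fingers, x is the direction in which the jaws open and shut, and the axes are right-handed (so a half turn about y gives the same grasp; the last joint's range is limited). The gripper opens to 85 mm and grips with 20 to 120 N. Pads are 22 mm wide; open, the fingers measure 114 mm over their backs; the gripper's body (76 mm by 85 mm) begins 54 mm behind the grasp point. The pads swing forward as they close: fully open they stand 13 mm farther back than shut.
Start: joints at [1.068, 0.264, 1.604, -0, 1.274, -0.037], TCP at [0.303, 0.603, 0.245] pointing down, gripper open.
Joint ranges: [-2.63, 2.63], [-0.94, 2.18], [0.31, 2.57], [-1.31, 4.45], [0, 2.66], [-2.55, 2.55]. Speed limits (rad/s): [2.57, 2.57, 3.14, 3.14, 3.14, 3.14].

### API

Orientations are given as a rotation vector (axis times angle).
In Python, from workcell import readout, read_camera, bot, spotter gives the robot as it stands.
- The arm moves only by the tool jog_arm, never from a script. Its argument "increments" is a list of rows, each a list of 7 numbers: the shift along the tool's x, y, z in m, then the turn, a rotation vector about the tool's x, y, z in rad, then the opening, from 0 (shut) to 1 (fully open). A call has 1 to 10 rows; each row shifts and turns the pose as measured when the row begins, along the tool's axes as they then stand; what a row does not reach is not made up. A row lasts 1/8 s, in which the tool goes at most 62.5 mm and 10.7 degrees, less where a joint would pass 70% of its speed; a pose out of reach is approached as far as the arm can. A call with a gripper value outside its range is refused whole. The fingers move at their own pace and stop on an object; "force" is the grip in N (left out, the last holds). Time passes only in rows, so rows that do not move let the fingers close. It gives the time, the measured TCP pose, the force and the opening at its end, in the units of the state.
- readout.read_state(): the state, without advancing time (a new reading comes with each control period).
- read_camera(name): name is "side" or "top" or "wrist"; returns a dict with "img" (400x640x3 uint8, blue, green, red), "range_z" (400x640 float32, m along the optical axis (not along the pixel's ray), 0 where there is no reading), "fx", "fy", "cx", "cy" (pixels), "distortion" ([k1, k2, p1, p2, k3] as OpenCV has them; the pictures are not rectified), "world_from_camera" (4x4, takes a point from camera to world coordinates). Camera axes: x right, y down, z forward; pixel columns grow to the right and rows downward; lengths in m; the calibration is good to about 2 mm. A picture is of the moment at which its call begins.
- bot.finish_job(): hands the job in, once; it reports no verdict.
Trained networks look in a picture, given as the dict that the camera call returned (one of the last four; its "shot" number tells which), for a name from the list of things; names that differ only in an ending like _2 or _b are one class to them, and where a whole thing is asked for, a point or a joint stands for the part that bears it (a point fixed in the world has none). Each returns a list of dicts, best first, with "p" (0 to 1); they miss things now and then, are a little off and sometimes report something else, mostly with a low value. They report only what shows in the picture. A call takes as long as a camera call. They do not tell look-alikes from the thing itself.
- spotter.masks_of(picture, thing): "mask" (400x640 bool, what is visible of it) and "location" ([column, row] in pixels, amid what is visible of it).
- spotter.spot_point(picture, thing): "location" ([column, row] in pixels: a listed point, or the origin of a listed thing).
The state is a dict: "time": time; "q": joint angles; "joint_vel": joint speeds; "joint_torque": joint torques, N m; "tool_pos": TCP position; "tcp_rot": TCP orientation; "wrist_force": force on the tool from outside, world axes, zero at the start; "torque": the same for the moment, N m; "width": opening from 0.0 (shut) to 1.0 (fully open).
Only numpy, scipy, OpenCV 4.12 (cv2) and the standard library are available. Lean on these libraries where they do the work, as an engineer would, in place of code of your own. Each camera call takes 0.05 s, during which the arm holds its last target. There are 200 camera calls.

## Working session

There is one attempt and no reset: what is moved stays moved. The work goes in short steps, Python scripts to look and compute and a tool call to move; the robot and the scene stay as the last step left them, time stands still between calls to the robot, and variables do not carry over. Pictures are saved under pics/ and viewed, about 8 in all and at most 12, crops included, and the job is handed in when it is done.

Besides the shell and the picture viewer there is one more tool, called after "Request:" by a JSON object that holds its "op" and its "data", one argument or row to a line. jog_arm: Moves the arm, as the interface text tells. Its arguments: {"type":"object","properties":{"increments":{"type":"array"},"force":{"type":"number"}},"required":["increments"]}

```bash
ls; mkdir -p pics
cat > h.py <<'E'
import numpy as np, cv2
from workcell import readout, read_camera, bot, spotter
from scipy.spatial.transform import Rotation as R
np.set_printoptions(precision=4, suppress=True)
def ray(c,px):
    K=np.array([[c['fx'],0,c['cx']],[0,c['fy'],c['cy']],[0,0,1]])
    u=cv2.undistortPoints(np.array([[px]],float),K,np.array(c['distortion']))[0,0]
    return np.array([u[0],u[1],1.0])
def depth(c,px,r=2):
    x,y=int(round(px[0])),int(round(px[1]))
    d=c['range_z'][max(0,y-r):y+r+1,max(0,x-r):x+r+1]; d=d[d>0]
    return np.median(d) if d.size else np.nan
def w(c,p): T=c['world_from_camera']; return T[:3,:3]@p+T[:3,3]
def pt(c,px,d=None): return w(c,ray(c,px)*(depth(c,px) if d is None else d))
def atz(c,px,z):
    T=c['world_from_camera']; r=T[:3,:3]@ray(c,px); return T[:3,3]+r*(z-T[2,3])/r[2]
def cloud(c,mask):
    K=np.array([[c['fx'],0,c['cx']],[0,c['fy'],c['cy']],[0,0,1]])
    ys,xs=np.nonzero(mask&(c['range_z']>0))
    u=cv2.undistortPoints(np.stack([xs,ys],1).astype(float)[:,None],K,np.array(c['distortion']))[:,0]
    z=c['range_z'][ys,xs]; P=np.c_[u*z[:,None],z]
    T=c['world_from_camera']; return P@T[:3,:3].T+T[:3,3], xs, ys
E
cat > a.py <<'E'
from h import *
for n in ['side','top','wrist']:
    c=read_camera(n); cv2.imwrite(f'pics/{n}0.png',c['img'])
    print('==',n,c['world_from_camera'][:3,3],c['fx'])
    for t in ['rack','brush','case','blue_bottle','strainer','polish_tin','tablet_jar','cleaner_can','soap_block']:
        for m in spotter.masks_of(c,t)[:3]:
            print(t,round(m['p'],2),np.round(m['location']),m['mask'].sum(),pt(c,m['location']))
    for t in ['rack_board','rack_stop','brush','brush_grip','button_top','head_tip','lid_hinge','lid_edge','latch_pad','case','rack']:
        for m in spotter.spot_point(c,t)[:2]:
            print('  P',t,round(m['p'],2),np.round(m['location'],1),pt(c,m['location']))
s=readout.read_state(); print(s)
E
python3 a.py; python3 -c "
import cv2,numpy as np
a=[cv2.imread(f'pics/{n}0.png') for n in ('top','side')]
cv2.imwrite('pics/both.png',cv2.resize(np.vstack(a),(480,600)))"
```

```text
pics
== side [-0.0337 -0.9913  1.2484] 474.70228448143416
rack 0.69 [382. 240.] 5375 [ 0.6317 -0.2337  0.1097]
brush 0.96 [289. 323.] 911 [ 0.2576 -0.3037  0.0295]
brush 0.95 [451. 334.] 909 [ 0.6448 -0.5695  0.0227]
brush 0.88 [382. 246.] 586 [ 0.6046 -0.2635  0.1292]
case 0.69 [295. 183.] 2155 [0.5373 0.1858 0.0687]
blue_bottle 0.65 [355. 200.] 420 [ 0.6643 -0.0263  0.0997]
blue_bottle 0.26 [358. 229.] 210 [ 0.5928 -0.1497  0.1053]
strainer 0.59 [350. 293.] 454 [ 0.4721 -0.3019  0.0205]
polish_tin 0.71 [334. 177.] 288 [0.6966 0.1631 0.0442]
polish_tin 0.61 [389. 328.] 932 [ 0.4555 -0.5087  0.1326]
polish_tin 0.51 [351. 294.] 407 [ 0.4729 -0.3065  0.0193]
tablet_jar 0.6 [250. 144.] 619 [0.4811 0.4565 0.0935]
tablet_jar 0.56 [386. 330.] 930 [ 0.4489 -0.505   0.1211]
tablet_jar 0.28 [331. 177.] 297 [0.6869 0.1714 0.0421]
cleaner_can 0.93 [388. 328.] 941 [ 0.4515 -0.5081  0.1319]
soap_block 0.85 [287. 236.] 274 [ 0.4083 -0.0003  0.0308]
  P rack_board 0.92 [378.5 207.1] [ 0.6228 -0.2053  0.2382]
  P rack_board 0.31 [307.5 170.4] [0.6129 0.2245 0.0689]
  P brush 0.83 [301.2 321.8] [ 0.2
[... 2743 characters left out ...]
2 0.2486 0.0525]
tablet_jar 0.9 [304. 327.] 4059 [0.4452 0.5133 0.0781]
soap_block 0.69 [  7. 388.] 368 [0.3934 0.0352 0.0131]
  P rack_board 0.55 [129.6 395.7] [0.459  0.2441 0.0525]
  P latch_pad 0.64 [129.1 395.2] [0.4577 0.2446 0.0529]
{'time': 3.15, 'q': array([ 1.0681,  0.2639,  1.604 , -0.    ,  1.2737, -0.0369]), 'joint_vel': array([-0.0017, -0.0002,  0.0018,  0.0013,  0.0013, -0.0005]), 'joint_torque': array([ -0.0002, -51.5044, -36.7711,  -0.0001,   0.0009,   0.    ]), 'tool_pos': array([0.3032, 0.6031, 0.2453]), 'tcp_rot': array([-1.3943, -0.8597,  0.8596]), 'wrist_force': array([ 0.0547,  0.6555, -0.0813]), 'torque': array([-0.0679, -0.0366, -0.0125]), 'width': 0.997707563864653}
```

View pics/top0.png

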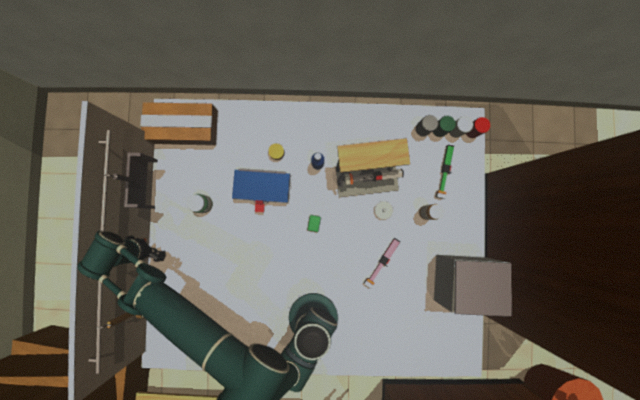

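View pics/side0.png

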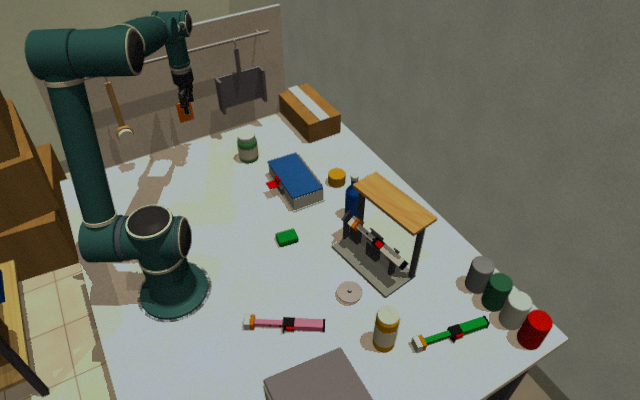

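The top view shows the case (blue lid) at ~(262,187) with its latch at (260,208). The rack board is at ~(372,155), and the brush in the rack runs from its tail at (398,175) to its head at (343,180). The side view agrees: button at ~(379,243), head at ~(352,220). The green and pink brushes are decoys.

```bash
cat > b.py <<'E'
from h import *
s=readout.read_state(); Rt=R.from_rotvec(s['tcp_rot']).as_matrix()
cw=read_camera('wrist')['world_from_camera']; print('tool R\n',Rt,'\ncam in tool',Rt.T@(cw[:3,3]-s['tool_pos']), '\ncamz in tool',Rt.T@cw[:3,2])
c=read_camera('top'); P,xs,ys=cloud(c,np.ones((400,640),bool))
def rect(sel,name):
    print(name,sel.sum(), P[sel].mean(0)); r=cv2.minAreaRect(P[sel][:,:2].astype(np.float32)); print(r); return r
x,y,z=P.T
rect((z>.237)&(z<.262)&(x>.5)&(x<.85)&(y>-.5)&(y<0),'board')
rect((z>.006)&(z<.02)&(x>.45)&(x<.8)&(y>-.42)&(y<-.05)&(abs(x-.6)<.08),'base')
rect((z>.060)&(z<.076)&(x>.45)&(x<.68)&(y>.05)&(y<.4),'lid')
c2=read_camera('side'); P,xs,ys=cloud(c2,np.ones((400,640),bool)); x,y,z=P.T
rect((z>.240)&(z<.262)&(x>.5)&(x<.85)&(y>-.5)&(y<0),'board s')
rect((z>.062)&(z<.076)&(x>.45)&(x<.68)&(y>.05)&(y<.4),'lid s')
np.savez('pc.npz',P=P,xs=xs,ys=ys)
for nm,c in(('t',c),('s',c2)):
    # red pixels
    h=cv2.cvtColor(c['img'],cv2.COLOR_BGR2HSV); m=((h[...,0]<8)|(h[...,0]>172))&(h[...,1]>170)&(h[...,2]>90)
    n,l,st,ce=cv2.connectedComponentsWithStats(m.astype(np.uint8))
    for i in range(1,n):
        if st[i,4]>6: print(nm,'red',st[i],ce[i],cloud(c,l==i)[0].mean(0) if (c['range_z'][l==i]>0).any() else '')
E
python3 b.py
python3 - <<'E'
import cv2,numpy as np
a=cv2.imread('pics/top0.png')[125:225,225:425]; b=cv2.imread('pics/side0.png')[165:300,320:450]
cv2.imwrite('pics/crop.png',np.vstack([cv2.resize(a,(560,280),interpolation=2),cv2.resize(np.pad(b,((0,0),(50,50),(0,0))),(560,320),interpolation=2)]))
E
```

```text
tool R
 [[ 0.4491  0.     -0.8935]
 [ 0.8935 -0.      0.4491]
 [ 0.     -1.     -0.    ]] 
cam in tool [ 0.0007 -0.1268  0.0766] 
camz in tool [-0.0004  0.9529 -0.3033]
board 1844 [ 0.6715 -0.2073  0.2497]
((0.6733986139297485, -0.21010659635066986), (0.10032773017883301, 0.26443392038345337), 8.346355438232422)
base 947 [ 0.5835 -0.2267  0.0122]
((0.5985909700393677, -0.23647254705429077), (0.3665692210197449, 0.15564768016338348), 89.39619445800781)
lid 1675 [0.5632 0.2351 0.069 ]
((0.5408270955085754, 0.23649504780769348), (0.23575367033481598, 0.1777234673500061), 87.4175033569336)
board s 2207 [ 0.6689 -0.2207  0.2495]
((0.6710769534111023, -0.21083977818489075), (0.10733438283205032, 0.2703816294670105), 8.228902816772461)
lid s 1398 [0.5592 0.227  0.0695]
((0.5555912852287292, 0.2361118644475937), (0.2444821447134018, 0.14197131991386414), 86.9806900024414)
t red [475 118  15  15 183] [481.9945 124.7814] [ 0.8439 -0.6941  0.0966]
t red [377 176   4   4  12] [378.5  177.25] [ 0.6018 -0.2494  0.1294]
t red [256 204   7   7  34] [258.7941 207.5588] [0.4678 0.2423 0.0536]
s red [275 174   5   7  17] [276.7647 177.4706] [0.4889 0.2364 0.0789]
s red [267 180  12   9  68] [272.2647 184.0735] [0.4687 0.237  0.0545]
s red [375 240   8   8  39] [378.4872 243.8974] [ 0.6002 -0.2534  0.1306]
s red [528 310  25  21 395] [539.8127 320.0759] [ 0.8395 -0.6917  0.1092]
s red [286 326   9   3  18] [289.5556 327.4444] [ 0.2532 -0.3159  0.0241]
s red [456 333   8   4  19] [459.4211 334.6842] [ 0.6649 -0.583   0.0242]
```

View pics/crop.png

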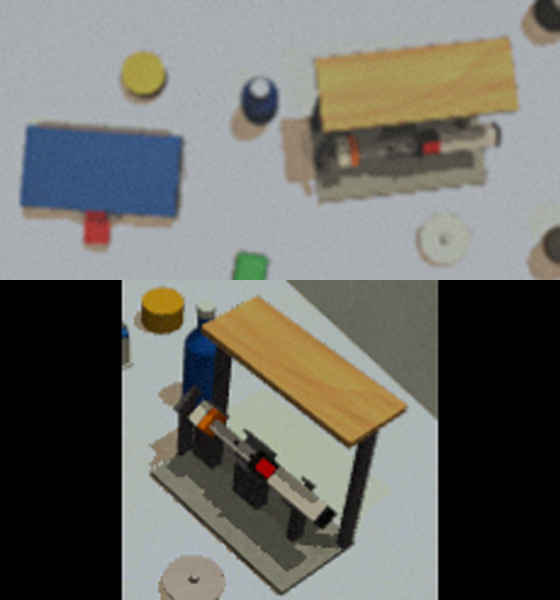

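```bash
cat >> h.py <<'E'
EX=np.array([np.cos(np.radians(8.3)),np.sin(np.radians(8.3)),0]); EY=np.array([-EX[1],EX[0],0]); EZ=np.array([0,0,1.])
O=np.array([.560,-.2268,0]); A35=np.radians(35)
BZ=-np.sin(A35)*EX+np.cos(A35)*EZ; BX=EY; BY=np.cross(BZ,BX)
RB=np.stack([-BY,-BZ,BX],1)
def rackp(y,s): return O+.05*EX+.115*EZ+y*EY+s*BZ   # point s above axis at rack y
def rows(wps,grip,start=None):
    """wps: list of (pos,Rmat,nrows)"""
    s=readout.read_state(); p,Rm=s['tool_pos'],R.from_rotvec(s['tcp_rot'])
    if start: p,Rm=start[0],R.from_matrix(start[1])
    out=[]
    for q,Rq,n in wps:
        rv=(Rm.inv()*R.from_matrix(Rq)).as_rotvec()
        Ri=Rm
        for i in range(n):
            d=Ri.inv().apply((q-p)/n); out.append(list(np.round(d,3))+list(np.round(rv/n,3))+[grip]); Ri=Ri*R.from_rotvec(rv/n)
        p,Rm=q,R.from_matrix(Rq)
    print('rows'); [print('['+','.join(f'{v:g}' for v in r)+'],',end='\n' if i%10==9 else ' ') for i,r in enumerate(out)]; print()
def st():
    s=readout.read_state(); print('t',s['time'],'p',s['tool_pos'],'rv',s['tcp_rot'],'F',s['wrist_force'],'w',round(s['width'],3)); return s
E
python3 - <<'E'
from h import *
c=read_camera('top'); h=cv2.cvtColor(c['img'],cv2.COLOR_BGR2HSV)
for nm in('top','side'):
    c=read_camera(nm); h=cv2.cvtColor(c['img'],cv2.COLOR_BGR2HSV)
    P,_,_=cloud(c,(h[...,0]>100)&(h[...,0]<130)&(h[...,1]>120))
    k=(abs(P[:,2]-.069)<.006)&(abs(P[:,0]-.56)<.12)&(abs(P[:,1]-.23)<.18)
    print(nm,k.sum(),cv2.minAreaRect(P[k][:,:2].astype(np.float32)),P[k].mean(0))
rows([(rackp(-.028,.134),RB,16)],0)
E
```

```text
top 1339 ((0.5585301518440247, 0.2353733777999878), (0.22909682989120483, 0.1150553822517395), 87.96208190917969) [0.5584 0.2346 0.069 ]
side 1227 ((0.5582152009010315, 0.23169657588005066), (0.23657287657260895, 0.12314124405384064), 87.64432525634766) [0.5565 0.2255 0.0695]
rows
[-0.042,0.001,-0.037,-0.018,0.058,-0.035,0], [-0.039,0.001,-0.04,-0.018,0.058,-0.035,0], [-0.037,-0,-0.042,-0.018,0.058,-0.035,0], [-0.034,-0.001,-0.044,-0.018,0.058,-0.035,0], [-0.032,-0.001,-0.046,-0.018,0.058,-0.035,0], [-0.029,-0.001,-0.048,-0.018,0.058,-0.035,0], [-0.026,-0.001,-0.049,-0.018,0.058,-0.035,0], [-0.023,-0.001,-0.051,-0.018,0.058,-0.035,0], [-0.02,-0.001,-0.052,-0.018,0.058,-0.035,0], [-0.017,-0.001,-0.053,-0.018,0.058,-0.035,0],
[-0.014,-0,-0.054,-0.018,0.058,-0.035,0], [-0.011,0,-0.055,-0.018,0.058,-0.035,0], [-0.008,0.001,-0.055,-0.018,0.058,-0.035,0], [-0.005,0.002,-0.056,-0.018,0.058,-0.035,0], [-0.001,0.003,-0.056,-0.018,0.058,-0.035,0], [0.002,0.004,-0.056,-0.018,0.058,-0.035,0],
```

Request:
{"op": "jog_arm", "data": {
  "increments": [
    [-0.042,0.001,-0.037,-0.018,0.058,-0.035,0],
    [-0.039,0.001,-0.04,-0.018,0.058,-0.035,0],
    [-0.037,0,-0.042,-0.018,0.058,-0.035,0],
    [-0.034,-0.001,-0.044,-0.018,0.058,-0.035,0],
    [-0.032,-0.001,-0.046,-0.018,0.058,-0.035,0],
    [-0.029,-0.001,-0.048,-0.018,0.058,-0.035,0],
    [-0.026,-0.001,-0.049,-0.018,0.058,-0.035,0],
    [-0.023,-0.001,-0.051,-0.018,0.058,-0.035,0],
    [-0.02,-0.001,-0.052,-0.018,0.058,-0.035,0],
    [-0.017,-0.001,-0.053,-0.018,0.058,-0.035,0]
  ],
  "force": 40
}}

```text
time: 4.7
tool_pos: [0.4523, 0.0535, 0.2337]
tcp_rot: [-1.48, -0.713, 0.069]
wrist_force: [0.9, 0.6, -1.5]
width: 0.001
```

Run:
```python
from h import *
s=st(); print(s['q']); rows([(rackp(-.028,.134),RB,9)],0)
```

```text
t 4.7 p [0.4523 0.0535 0.2337] rv [-1.48   -0.7129  0.0686] F [ 0.8924  0.5618 -1.4664] w 0.001
[-0.0437 -0.4265  2.315   0.1895  0.8773 -0.6457]
rows
[-0.009,0,-0.035,-0.012,0.038,-0.021,0], [-0.007,0,-0.035,-0.012,0.038,-0.021,0], [-0.006,0.001,-0.035,-0.012,0.038,-0.021,0], [-0.005,0.001,-0.036,-0.012,0.038,-0.021,0], [-0.004,0.001,-0.036,-0.012,0.038,-0.021,0], [-0.002,0.002,-0.036,-0.012,0.038,-0.021,0], [-0.001,0.002,-0.036,-0.012,0.038,-0.021,0], [0,0.002,-0.036,-0.012,0.038,-0.021,0], [0.002,0.003,-0.036,-0.012,0.038,-0.021,0],
```

Request:
{"op": "jog_arm", "data": {
  "increments": [
    [-0.013,0,-0.053,-0.018,0.057,-0.032,0],
    [-0.01,0.001,-0.053,-0.018,0.057,-0.032,0],
    [-0.007,0.001,-0.054,-0.018,0.057,-0.032,0],
    [-0.004,0.002,-0.054,-0.018,0.057,-0.032,0],
    [-0.001,0.003,-0.054,-0.018,0.057,-0.032,0],
    [0.001,0.004,-0.054,-0.018,0.057,-0.032,0],
    [0,0,0,0,0,0,0]
  ]
}}

```text
time: 5.58
tool_pos: [0.5378, -0.2774, 0.2294]
tcp_rot: [-1.476, -0.579, -0.394]
wrist_force: [1.2, 0.3, 0.2]
width: 0.001
```

```bash
cat > look.py <<'E'
import sys
from h import *
c=read_camera('wrist'); cv2.imwrite('pics/'+sys.argv[1]+'.png',c['img'])
def rk(p):
    d=p-O; return np.array([d@EX,d@EY,d[2]])
for t in ['button_top','head_tip','brush','rack_stop']:
    for m in spotter.spot_point(c,t)[:2]:
        print(t,round(m['p'],2),np.round(m['location'],1),rk(pt(c,m['location'])))
h=cv2.cvtColor(c['img'],cv2.COLOR_BGR2HSV); m=((h[...,0]<8)|(h[...,0]>172))&(h[...,1]>150)&(h[...,2]>60)
n,l,sx,ce=cv2.connectedComponentsWithStats(m.astype(np.uint8))
for i in range(1,n):
    if sx[i,4]>60:
        P=cloud(c,l==i)[0]; print('red',sx[i],ce[i],'rack', rk(P.mean(0)) if len(P) else '', (np.percentile((P-O)@EY,[3,97]) if len(P) else ''))
E
python3 look.py w1
python3 - <<'E'
from h import *
s=st(); print(s['q']); rows([(rackp(-.028,.134),RB,1)],0)
E
```

```text
button_top 0.91 [308.3 174.6] [ 0.0348 -0.0305  0.1266]
brush 0.71 [314.1 209.5] [ 0.0413 -0.0622  0.124 ]
brush 0.51 [306.1 371.5] [-0.0684 -0.0348  0.2783]
red [299 159  25  30 708] [311.4294 173.3997] rack [ 0.0369 -0.0296  0.1279] [-0.041  -0.0187]
t 5.825 p [ 0.5376 -0.2723  0.2296] rv [-1.4737 -0.5836 -0.3892] F [-0.5831  0.6099 -0.8074] w 0.002
[-0.7675 -0.0951  2.1431  0.6913  0.7986 -1.3161]
rows
[-0.001,0.005,0.014,0.01,-0.013,0.015,0],
```

View pics/w1.png

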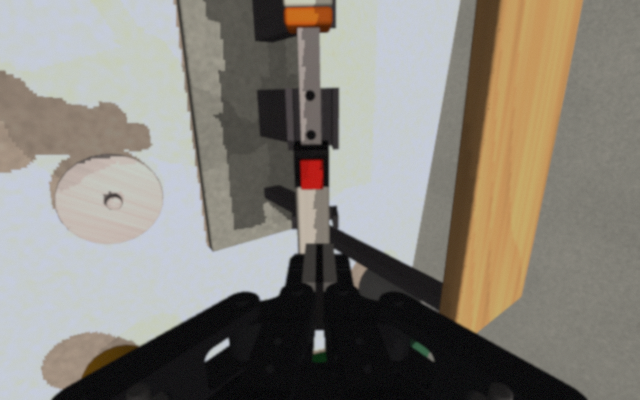

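Run:
```python
from h import *
rows([(rackp(-.027,.042)-.002*RB[:,0],RB,5)],0)
```

```text
rows
[-0.001,0.019,0.003,0.002,-0.003,0.003,0], [-0.001,0.019,0.003,0.002,-0.003,0.003,0], [-0.001,0.019,0.003,0.002,-0.003,0.003,0], [-0.001,0.019,0.003,0.002,-0.003,0.003,0], [-0.001,0.019,0.003,0.002,-0.003,0.003,0],
```

Request:
{"op": "jog_arm", "data": {
  "increments": [
    [0,0.001,0.014,0.01,-0.013,0.015,0],
    [-0.001,0.031,0,0,0,0,0],
    [-0.001,0.031,0,0,0,0,0],
    [0,0.028,0,0,0,0,0],
    [0,0,0,0,0,0,0]
  ]
}}

```text
time: 6.45
tool_pos: [0.5877, -0.2416, 0.1556]
tcp_rot: [-1.469, -0.595, -0.355]
wrist_force: [-0.6, 0.1, 0.5]
width: 0.003
```

```bash
cat > s.py <<'E'
from h import *
s=st(); d=s['tool_pos']-O-.05*EX-.115*EZ
print('rack y %.4f s %.4f tx %.4f'%(d@EY,d@BZ,d@RB[:,0]),'F along y,bz,tx',s['wrist_force']@EY,s['wrist_force']@BZ,s['wrist_force']@RB[:,0])
print('rot err tool',(R.from_rotvec(s['tcp_rot']).inv()*R.from_matrix(RB)).as_rotvec())
E
python3 s.py
```

```text
t 6.45 p [ 0.5877 -0.2416  0.1556] rv [-1.4694 -0.5946 -0.355 ] F [-0.5565  0.1211  0.5037] w 0.003
rack y -0.0186 s 0.0474 tx 0.0030 F along y,bz,tx 0.20013565780708523 0.7183777598586054 -0.1478348212688508
rot err tool [-0.0048  0.0125  0.0003]
```

Request:
{"op": "jog_arm", "data": {
  "increments": [
    [-0.005,0,-0.008,-0.005,0.012,0,0],
    [0,0,0,0,0,0,0],
    [0,0.004,0,0,0,0,0],
    [0,0,0,0,0,0,0]
  ]
}}

```text
time: 6.95
tool_pos: [0.5875, -0.2502, 0.1532]
tcp_rot: [-1.473, -0.589, -0.367]
wrist_force: [0.1, -0.4, 0.7]
width: -0.001
```

```bash
python3 s.py
```

```text
t 6.95 p [ 0.5875 -0.2502  0.1532] rv [-1.4733 -0.5887 -0.3673] F [ 0.0634 -0.4261  0.6573] w -0.001
rack y -0.0271 s 0.0463 tx 0.0005 F along y,bz,tx -0.43077602096791445 0.5377251700813453 0.378061033115685
rot err tool [0.0028 0.0029 0.0038]
```

Request:
{"op": "jog_arm", "data": {
  "increments": [
    [0,0.004,0,0,0,0,0],
    [0,0.004,0,0,0,0,0],
    [0,0.004,0,0,0,0,0]
  ]
}}

```text
time: 7.32
tool_pos: [0.5949, -0.2498, 0.1436]
tcp_rot: [-1.474, -0.589, -0.368]
wrist_force: [-1.5, 0.1, 1.6]
width: -0.001
```

```bash
python3 s.py
```

```text
t 7.325 p [ 0.5949 -0.2498  0.1436] rv [-1.4743 -0.5892 -0.3685] F [-1.4573  0.127   1.5788] w -0.001
rack y -0.0278 s 0.0342 tx 0.0011 F along y,bz,tx 0.3360306129765575 2.1099020216748285 -0.2606290574047766
rot err tool [0.004  0.0028 0.0048]
```

Request:
{"op": "jog_arm", "data": {
  "increments": [
    [0,0.003,0,0,0,0,0],
    [0,0.003,0,0,0,0,0]
  ]
}}

```text
time: 7.58
tool_pos: [0.5983, -0.2494, 0.1395]
tcp_rot: [-1.474, -0.591, -0.367]
wrist_force: [-35.1, 1.1, 32.8]
width: -0.001
```

```bash
python3 s.py
```

```text
t 7.575 p [ 0.5983 -0.2494  0.1395] rv [-1.4739 -0.5908 -0.3671] F [-35.117    1.1495  32.8262] w -0.001
rack y -0.0279 s 0.0289 tx 0.0015 F along y,bz,tx 6.206848970166059 46.725778937380674 -9.500601916122898
rot err tool [0.0032 0.0045 0.005 ]
```

Request:
{"op": "jog_arm", "data": {
  "increments": [
    [0,-0.0007,0.002,0,0,0,0],
    [0,0,0.004,0,0,0,0],
    [0,0,0.004,0,0,0,0]
  ]
}}

```text
time: 7.95
tool_pos: [0.597, -0.2428, 0.1419]
tcp_rot: [-1.48, -0.592, -0.371]
wrist_force: [-2.7, -3.0, 2.0]
width: 0.003
```

```bash
python3 s.py
```

```text
t 7.95 p [ 0.597  -0.2428  0.1419] rv [-1.4804 -0.5922 -0.3706] F [-2.6523 -2.9759  2.0068] w 0.003
rack y -0.0212 s 0.0310 tx 0.0026 F along y,bz,tx -2.5618645127122397 3.3956367373711416 -1.3507103702481693
rot err tool [0.0103 0.0052 0.007 ]
```

Request:
{"op": "jog_arm", "data": {
  "increments": [
    [0,0.001,0.003,0.004,0,0,0],
    [0,0.001,0.004,0.004,0,0,0],
    [-0.001,0,0.004,0,0,0,0]
  ]
}}

```text
time: 8.32
tool_pos: [0.5967, -0.2342, 0.1409]
tcp_rot: [-1.478, -0.594, -0.371]
wrist_force: [-2.7, -2.8, 3.3]
width: -0.001
```

```bash
python3 s.py
```

```text
t 8.325 p [ 0.5967 -0.2342  0.1409] rv [-1.4782 -0.5944 -0.3709] F [-2.7213 -2.8105  3.3435] w -0.001
rack y -0.0126 s 0.0297 tx 0.0027 F along y,bz,tx -2.3882166630145414 4.516032016635546 -0.6204112414630711
rot err tool [0.0084 0.006  0.0089]
```

Request:
{"op": "jog_arm", "data": {
  "increments": [
    [0,0,0.004,0.004,0,0,0],
    [0,0,0.004,0,0,0,0],
    [-0.001,0,0.004,0,0,0,0]
  ]
}}

```text
time: 8.7
tool_pos: [0.5949, -0.2239, 0.1408]
tcp_rot: [-1.478, -0.595, -0.372]
wrist_force: [-0.4, -5.5, 2.5]
width: 0.003
```

```bash
python3 s.py
```

```text
t 8.7 p [ 0.5949 -0.2239  0.1408] rv [-1.4785 -0.5955 -0.3719] F [-0.3772 -5.4844  2.4855] w 0.003
rack y -0.0022 s 0.0298 tx 0.0024 F along y,bz,tx -5.372500376825947 2.7041718036910214 0.4713653504740161
rot err tool [0.0089 0.0062 0.0101]
```

Request:
{"op": "jog_arm", "data": {
  "increments": [
    [0,0,0.004,0,0,0,0],
    [0,0,0.004,0,0,0,0],
    [0,-0.003,0.002,0,0,0,0],
    [0,-0.003,0.001,0,0,0,0]
  ]
}}

```text
time: 9.2
tool_pos: [0.5901, -0.214, 0.1452]
tcp_rot: [-1.481, -0.595, -0.373]
wrist_force: [2.0, -2.4, -1.6]
width: 0.001
```

```bash
python3 s.py
```

```text
t 9.2 p [ 0.5901 -0.214   0.1452] rv [-1.4815 -0.595  -0.3728] F [ 2.0394 -2.3574 -1.6242] w 0.001
rack y 0.0083 s 0.0353 tx 0.0023 F along y,bz,tx -2.6270605303869408 -2.292791108610527 0.44266582731065596
rot err tool [0.012  0.0062 0.01  ]
```

Request:
{"op": "jog_arm", "data": {
  "increments": [
    [0,0,0.003,0,0,0,0],
    [0,0,0.003,0,0,0,0],
    [0,0,0.002,0,0,0,0]
  ]
}}

```text
time: 9.57
tool_pos: [0.589, -0.2061, 0.1451]
tcp_rot: [-1.482, -0.595, -0.374]
wrist_force: [2.4, -4.1, -2.3]
width: 0.002
```

```bash
python3 s.py
```

```text
t 9.575 p [ 0.589  -0.2061  0.1451] rv [-1.4822 -0.5948 -0.3736] F [ 2.3637 -4.0645 -2.3471] w 0.002
rack y 0.0163 s 0.0351 tx 0.0023 F along y,bz,tx -4.363131313512916 -2.927712148471508 0.08908856914087097
rot err tool [0.0129 0.0058 0.0102]
```

Request:
{"op": "jog_arm", "data": {
  "increments": [
    [0,-0.0005,0.0015,0,0,0,0],
    [0,0,0.0015,0,0,0,0]
  ]
}}

```text
time: 9.82
tool_pos: [0.5883, -0.2024, 0.1454]
tcp_rot: [-1.481, -0.595, -0.373]
wrist_force: [-0.1, -3.3, 0.8]
width: -0.002
```

```bash
python3 s.py
```

```text
t 9.825 p [ 0.5883 -0.2024  0.1454] rv [-1.4812 -0.5949 -0.3731] F [-0.0792 -3.2862  0.8264] w -0.002
rack y 0.0201 s 0.0355 tx 0.0023 F along y,bz,tx -3.240329865881684 0.9939845553561535 0.02114919803728067
rot err tool [0.0118 0.0059 0.0101]
```

Request:
{"op": "jog_arm", "data": {
  "increments": [
    [0,-0.001,0.0015,0,0,0,0],
    [0,-0.001,0.0015,0,0,0,0]
  ]
}}

```text
time: 10.07
tool_pos: [0.5868, -0.2004, 0.1471]
tcp_rot: [-1.484, -0.595, -0.374]
wrist_force: [0.8, -8.7, -2.6]
width: 0.001
```

```bash
python3 s.py
```

```text
t 10.075 p [ 0.5868 -0.2004  0.1471] rv [-1.4838 -0.595  -0.3738] F [ 0.8365 -8.6776 -2.5697] w 0.001
rack y 0.0222 s 0.0376 tx 0.0023 F along y,bz,tx -8.707472273947868 -1.8612775065369536 -1.8220221827981447
rot err tool [0.0144 0.0062 0.0103]
```

Request:
{"op": "jog_arm", "data": {
  "increments": [
    [0,0,0.0015,0,0,0,0]
  ]
}}

```text
time: 10.2
tool_pos: [0.5867, -0.2004, 0.1474]
tcp_rot: [-1.487, -0.595, -0.375]
wrist_force: [0.8, -7.9, -0.7]
width: 0.005
```

```bash
python3 s.py
```

```text
t 10.2 p [ 0.5867 -0.2004  0.1474] rv [-1.4871 -0.5953 -0.3751] F [ 0.8344 -7.8804 -0.7023] w 0.005
rack y 0.0223 s 0.0379 tx 0.0024 F along y,bz,tx -7.918302769570329 -0.396369526299474 -0.658310631263973
rot err tool [0.0179 0.0067 0.0107]
```

Request:
{"op": "jog_arm", "data": {
  "increments": [
    [0,0,-0.006,0.01,0,0.01,0],
    [0,-0.03,0,0,0,0,0],
    [0,-0.05,-0.01,0,0,0,0],
    [0,-0.04,-0.02,0,0,0,0],
    [0,0,-0.01,0,0,0,0]
  ]
}}

```text
time: 10.82
tool_pos: [0.5215, -0.2505, 0.2458]
tcp_rot: [-1.466, -0.585, -0.351]
wrist_force: [-0.7, -0.5, -0.3]
width: 0.003
```

```bash
python3 look.py w2; python3 s.py
```

```text
button_top 0.6 [316.4 151.7] [0.0366 0.016  0.1279]
head_tip 0.66 [317.9  17.7] [0.0383 0.1174 0.1265]
brush 0.56 [318.  189.1] [ 0.0411 -0.0182  0.124 ]
brush 0.43 [316.8 208.5] [ 0.0403 -0.0364  0.1235]
rack_stop 0.69 [320.1  19.1] [0.0399 0.1165 0.1272]
red [306 138  23  29 645] [316.7969 151.9194] rack [0.0371 0.0157 0.1278] [0.0044 0.0266]
t 11.075 p [ 0.5206 -0.2476  0.2399] rv [-1.4606 -0.5792 -0.346 ] F [-0.1868  0.407  -0.3248] w -0.001
rack y -0.0149 s 0.1551 tx -0.0037 F along y,bz,tx 0.42973026629965944 -0.19376624467868178 -0.28961017905237
rot err tool [-0.0155  0.005  -0.0136]
```

View pics/w2.png

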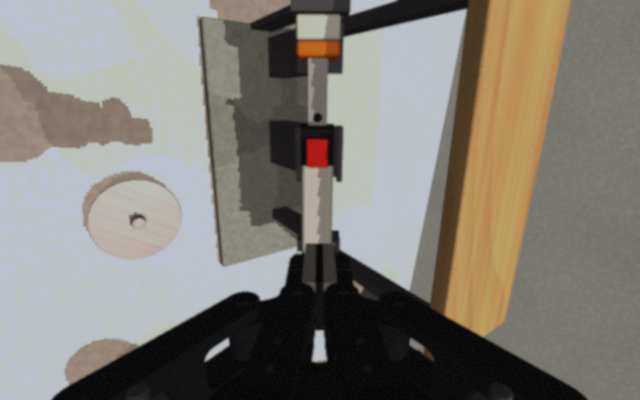

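The tube is collapsed one hole: the button (316,152) is out, and the button-to-head spacing is ~104 mm (nominal 107). Next is the latch.

```bash
cat >> h.py <<'E'
YC=np.radians(-2.2); CX=np.array([np.cos(YC),np.sin(YC),0]); CY=np.array([-CX[1],CX[0],0]); OC=np.array([.560,.2344,0])
def casep(x,y,z): return OC+x*CX+y*CY+z*EZ
def RC(lean): a=np.radians(lean); return np.stack([np.cos(a)*CX+np.sin(a)*EZ, np.sin(a)*CX-np.cos(a)*EZ, CY],1)
def cs(Rt):
    s=st(); d=s['tool_pos']-OC; print('case tcp',d@CX,d@CY,d[2],'roterr',(R.from_rotvec(s['tcp_rot']).inv()*R.from_matrix(Rt)).as_rotvec())
E
python3 - <<'E'
from h import *
L=RC(20); tip=casep(-.100,0,.0545); tcp=tip-.014*L[:,1]
print(tcp); rows([(tcp-.05*L[:,1],L,10)],0)
E
```

```text
[0.4553 0.2384 0.0677]
rows
[-0.008,0.01,0.049,-0.01,0.017,0.025,0], [-0.008,0.01,0.049,-0.01,0.017,0.025,0], [-0.009,0.01,0.049,-0.01,0.017,0.025,0], [-0.009,0.01,0.049,-0.01,0.017,0.025,0], [-0.01,0.009,0.049,-0.01,0.017,0.025,0], [-0.011,0.009,0.049,-0.01,0.017,0.025,0], [-0.011,0.009,0.049,-0.01,0.017,0.025,0], [-0.012,0.009,0.049,-0.01,0.017,0.025,0], [-0.013,0.009,0.049,-0.01,0.017,0.025,0], [-0.013,0.008,0.048,-0.01,0.017,0.025,0],
```

Request:
{"op": "jog_arm", "data": {
  "increments": [
    [-0.008,0.01,0.049,-0.01,0.017,0.025,0],
    [-0.008,0.01,0.049,-0.01,0.017,0.025,0],
    [-0.009,0.01,0.049,-0.01,0.017,0.025,0],
    [-0.009,0.01,0.049,-0.01,0.017,0.025,0],
    [-0.01,0.009,0.049,-0.01,0.017,0.025,0],
    [-0.011,0.009,0.049,-0.01,0.017,0.025,0],
    [-0.011,0.009,0.049,-0.01,0.017,0.025,0],
    [-0.012,0.009,0.049,-0.01,0.017,0.025,0],
    [-0.013,0.009,0.049,-0.01,0.017,0.025,0],
    [-0.01,0.008,0.03,-0.01,0.017,0.025,0]
  ]
}}

```text
time: 12.32
tool_pos: [0.4269, 0.2398, 0.1021]
tcp_rot: [-1.562, -0.221, -0.28]
wrist_force: [0.3, -0.0, 0.0]
width: 0.004
```

Run:
```python
from h import *
L=RC(20); cs(L); tcp=casep(-.100,0,.0545)-.014*L[:,1]
rows([(tcp-.015*L[:,1],L,3)],0)
c=read_camera('wrist'); cv2.imwrite('pics/w3.png',c['img'])
h=cv2.cvtColor(c['img'],cv2.COLOR_BGR2HSV); m=((h[...,0]<8)|(h[...,0]>172))&(h[...,1]>150)&(h[...,2]>60)
P=cloud(c,m)[0]-OC; P=np.c_[P@CX,P@CY,P[:,2]]; k=(P[:,2]<.062)&(abs(P[:,0]+.1)<.06); print(k.sum(),P[k].mean(0) if k.any() else '', np.percentile(P[k],[2,98],axis=0) if k.any() else '')
```

```text
t 12.325 p [0.4269 0.2398 0.1021] rv [-1.5622 -0.2211 -0.28  ] F [ 0.2503 -0.0202  0.0375] w 0.004
case tcp -0.133214209799004 0.00033116072514991385 0.10205493514038243 roterr [-0.      0.0005 -0.03  ]
rows
[0.005,0.009,-0,-0,0,-0.01,0], [0.005,0.009,-0,-0,0,-0.01,0], [0.005,0.009,-0,-0,0,-0.01,0], 
3440 [-0.0903  0.004   0.053 ] [[-0.1093 -0.016   0.0512]
 [-0.074   0.0221  0.0605]]
```

View pics/w3.png

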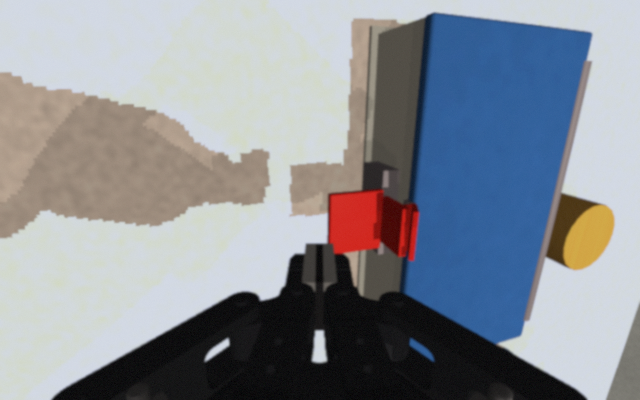

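The pad spans cols 329–381 with its front edge at case x≈-110. The arm is at -75, so the press point of -102 fits.

Run:
```python
from h import *
L=RC(20); cs(L); tcp=casep(-.097,.002,.0545)-.014*L[:,1]
rows([(tcp+.008*EZ,L,3)],0)
```

```text
t 12.375 p [0.4266 0.242  0.1011] rv [-1.5607 -0.2193 -0.2791] F [0.3969 1.6565 0.2928] w -0.0
case tcp -0.1335710902997296 0.0024780484591836738 0.10107069925483782 roterr [-0.0015 -0.0003 -0.0317]
rows
[0.007,0.011,-0,-0.001,-0,-0.011,0], [0.007,0.011,-0,-0.001,-0,-0.011,0], [0.007,0.012,-0,-0.001,-0,-0.011,0],
```

Request:
{"op": "jog_arm", "data": {
  "increments": [
    [0.007,0.011,0,0,0,-0.011,0],
    [0.007,0.011,0,0,0,-0.011,0],
    [0.007,0.012,0,0,0,-0.011,0],
    [-0.001,0.005,0,0,0,0,0],
    [-0.002,0.005,0,0,0,0,0]
  ]
}}

```text
time: 13.0
tool_pos: [0.4587, 0.2392, 0.0606]
tcp_rot: [-1.56, -0.245, -0.303]
wrist_force: [0.5, 0.9, 2.9]
width: 0.001
```

```bash
python3 -c "
from h import *
cs(RC(20))"
```

```text
t 13.0 p [0.4587 0.2392 0.0606] rv [-1.5604 -0.2453 -0.3033] F [0.5259 0.9112 2.8517] w 0.001
case tcp -0.10144667601031823 0.0009324217651550842 0.060570049666788715 roterr [0.0004 0.0012 0.0002]
```

Request:
{"op": "jog_arm", "data": {
  "increments": [
    [-0.001,0.003,0,0,0,0,0],
    [0,0,0,0,0,0,0],
    [0.006,-0.02,0,0,0,0,0],
    [-0.01,-0.05,0,0,0,0,0],
    [0,-0.04,0,0,0,0,0]
  ]
}}

```text
time: 13.62
tool_pos: [0.4144, 0.2382, 0.159]
tcp_rot: [-1.566, -0.238, -0.301]
wrist_force: [1.2, 0.1, -0.1]
width: -0.001
```

Run:
```python
from h import *
cs(RC(20)); c=read_camera('side'); cv2.imwrite('pics/s1.png',cv2.resize(c['img'][130:330,220:480],(780,600)))
h=cv2.cvtColor(c['img'],cv2.COLOR_BGR2HSV)
P,_,_=cloud(c,(h[...,0]>100)&(h[...,0]<130)&(h[...,1]>120)); P=P-OC; P=np.c_[P@CX,P@CY,P[:,2]]
k=(abs(P[:,0])<.2)&(abs(P[:,1])<.14); print(k.sum(),np.percentile(P[k],[1,50,99],axis=0))
```

```text
t 13.625 p [0.4144 0.2382 0.159 ] rv [-1.5661 -0.2376 -0.3006] F [ 1.1954  0.0763 -0.0898] w -0.001
case tcp -0.14562513531895044 -0.0017936613377178264 0.1589934448620686 roterr [ 0.006  -0.001  -0.0066]
1252 [[-0.0333 -0.1176  0.0707]
 [ 0.0919 -0.0126  0.1251]
 [ 0.1227  0.11    0.1791]]
```

View pics/s1.png

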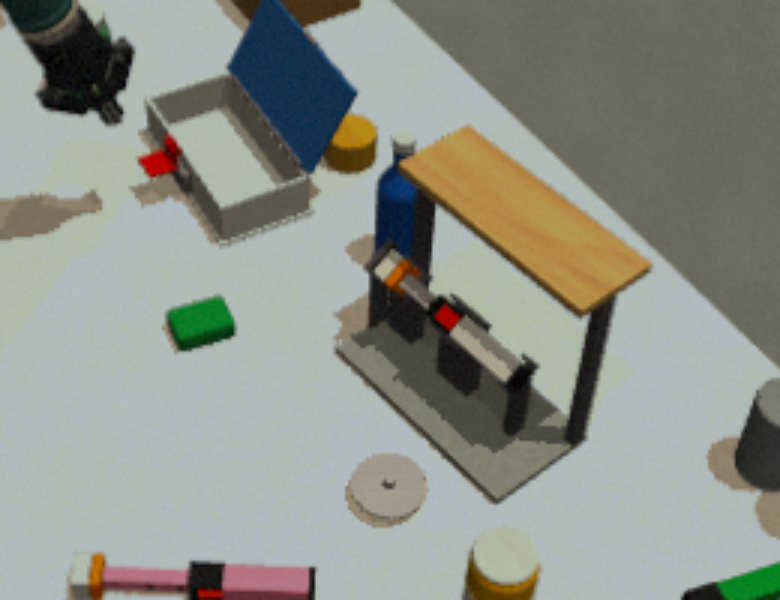

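The lid is wide open and the brush still lies in the rack. Now I'll go back to grasp it.

Run:
```python
from h import *
rows([(rackp(-.040,.14)-.002*RB[:,0],RB,10)],0.65)
```

```text
rows
[0.015,-0.001,-0.051,0.009,-0.017,-0.026,0.65], [0.014,-0.001,-0.051,0.009,-0.017,-0.026,0.65], [0.014,-0.001,-0.051,0.009,-0.017,-0.026,0.65], [0.013,-0.001,-0.051,0.009,-0.017,-0.026,0.65], [0.012,-0.002,-0.051,0.009,-0.017,-0.026,0.65], [0.011,-0.002,-0.052,0.009,-0.017,-0.026,0.65], [0.01,-0.002,-0.052,0.009,-0.017,-0.026,0.65], [0.01,-0.002,-0.052,0.009,-0.017,-0.026,0.65], [0.009,-0.002,-0.052,0.009,-0.017,-0.026,0.65], [0.008,-0.003,-0.052,0.009,-0.017,-0.026,0.65],
```

Request:
{"op": "jog_arm", "data": {
  "increments": [
    [0.015,-0.001,-0.051,0.009,-0.017,-0.026,0.65],
    [0.014,-0.001,-0.051,0.009,-0.017,-0.026,0.65],
    [0.014,-0.001,-0.051,0.009,-0.017,-0.026,0.65],
    [0.013,-0.001,-0.051,0.009,-0.017,-0.026,0.65],
    [0.012,-0.002,-0.051,0.009,-0.017,-0.026,0.65],
    [0.011,-0.002,-0.052,0.009,-0.017,-0.026,0.65],
    [0.01,-0.002,-0.052,0.009,-0.017,-0.026,0.65],
    [0.01,-0.002,-0.052,0.009,-0.017,-0.026,0.65],
    [0.009,-0.002,-0.052,0.009,-0.017,-0.026,0.65],
    [0.008,-0.003,-0.045,0.009,-0.017,-0.026,0.65]
  ]
}}

```text
time: 14.92
tool_pos: [0.5387, -0.2738, 0.2346]
tcp_rot: [-1.463, -0.613, -0.365]
wrist_force: [0.8, 0.9, 1.1]
width: 0.648
```

```bash
python3 s.py
python3 - <<'E'
from h import *
rows([(rackp(-.040,.05)-.002*RB[:,0],RB,4)],0.65)
E
```

```text
t 14.925 p [ 0.5387 -0.2738  0.2346] rv [-1.4634 -0.6129 -0.365 ] F [0.803  0.9281 1.0662] w 0.648
rack y -0.0434 s 0.1426 tx 0.0049 F along y,bz,tx 0.8024616194782621 0.34076051892560494 1.3721586553601108
rot err tool [-0.0075  0.0176  0.0189]
rows
[-0.002,0.023,0.001,-0.002,0.004,0.005,0.65], [-0.002,0.023,0.001,-0.002,0.004,0.005,0.65], [-0.002,0.023,0.001,-0.002,0.004,0.005,0.65], [-0.002,0.023,0.001,-0.002,0.004,0.005,0.65],
```

Request:
{"op": "jog_arm", "data": {
  "increments": [
    [-0.002,0.023,0.001,-0.002,0.004,0.005,0.65],
    [-0.002,0.023,0.001,-0.002,0.004,0.005,0.65],
    [-0.002,0.023,0.001,-0.002,0.004,0.005,0.65],
    [-0.002,0.023,0.001,-0.002,0.004,0.005,0.65]
  ]
}}

```text
time: 15.42
tool_pos: [0.5852, -0.2717, 0.1548]
tcp_rot: [-1.48, -0.578, -0.372]
wrist_force: [0.9, 0.3, 0.5]
width: 0.649
```

```bash
python3 s.py
python3 - <<'E'
from h import *
rows([(rackp(-.040,-.005)-.002*RB[:,0],RB,4)],0.65)
E
```

```text
t 15.425 p [ 0.5852 -0.2717  0.1548] rv [-1.4803 -0.5783 -0.3724] F [0.8985 0.3445 0.5487] w 0.649
rack y -0.0481 s 0.0507 tx -0.0030 F along y,bz,tx 0.21122204395238992 -0.08903613748016628 1.0837766517227703
rot err tool [ 0.0111 -0.005  -0.0004]
rows
[0,0.014,0.002,0.003,-0.001,-0,0.65], [0,0.014,0.002,0.003,-0.001,-0,0.65], [0,0.014,0.002,0.003,-0.001,-0,0.65], [0,0.014,0.002,0.003,-0.001,-0,0.65],
```

Request:
{"op": "jog_arm", "data": {
  "increments": [
    [0,0.012,0.003,0.003,-0.001,0,0.65],
    [0,0.014,0.003,0.003,-0.001,0,0.65],
    [0,0.014,0.002,0.003,-0.001,0,0.65],
    [0,0.012,0.001,0.003,-0.001,0,0.65]
  ]
}}

```text
time: 15.92
tool_pos: [0.6142, -0.2578, 0.1091]
tcp_rot: [-1.469, -0.582, -0.364]
wrist_force: [-0.1, -0.1, 0.2]
width: 0.653
```

```bash
python3 s.py
```

```text
t 15.925 p [ 0.6142 -0.2578  0.1091] rv [-1.4689 -0.5822 -0.3642] F [-0.14   -0.1486  0.153 ] w 0.653
rack y -0.0385 s -0.0043 tx -0.0041 F along y,bz,tx -0.12682134012731242 0.21711720714154684 -0.043292667107494784
rot err tool [-0.0021 -0.001  -0.0015]
```

Request:
{"op": "jog_arm", "data": {
  "increments": [
    [0.002,0,0,0,0,0,0.33],
    [0,0,0,0,0,0,0.2],
    [0,0,0,0,0,0,0.1],
    [0,0,0,0,0,0,0.1]
  ],
  "force": 70
}}

```text
time: 16.42
tool_pos: [0.6158, -0.2575, 0.11]
tcp_rot: [-1.469, -0.582, -0.363]
wrist_force: [-0.5, 0.6, -1.7]
width: 0.318
```

```bash
python3 s.py
```

```text
t 16.425 p [ 0.6158 -0.2575  0.11  ] rv [-1.4691 -0.5824 -0.3628] F [-0.5411  0.6421 -1.668 ] w 0.318
rack y -0.0385 s -0.0045 tx -0.0022 F along y,bz,tx 0.7135307556545398 -1.1123755252480483 -1.3193807112475002
rot err tool [-0.0024  0.     -0.0023]
```

Request:
{"op": "jog_arm", "data": {
  "increments": [
    [0,-0.004,-0.002,0,0,0,0.1],
    [0,-0.01,-0.001,0,0,0,0.1],
    [0,-0.02,0,0,0,0,0.1],
    [0,-0.03,0,0,0,0,0.1],
    [0,-0.04,0,0,0,0,0.1],
    [0,-0.04,0,0,0,0,0.1],
    [0,-0.03,0,0,0,0,0.1]
  ]
}}

```text
time: 17.3
tool_pos: [0.5121, -0.2751, 0.256]
tcp_rot: [-1.469, -0.578, -0.358]
wrist_force: [0.9, 0.1, -1.0]
width: 0.317
```

```bash
python3 look.py w4; python3 s.py
python3 - <<'E'
from h import *
# target: grip at brush x=-17 -> case y so that brush is centred: middle at brush 42.5
y=-.0595; L=RC(0)
rows([(casep(0.0,y,.19),L,12)],0.1)
E
```

```text
button_top 0.98 [316.3 175.9] [-0.0682  0.0112  0.2745]
brush 0.97 [318.1 248.8] [-0.0645 -0.0184  0.27  ]
red [ 290  136   57   71 3888] [318.1947 170.1978] rack [-0.0676  0.013   0.2748] [0.0016 0.0237]
t 17.55 p [ 0.5129 -0.2745  0.2533] rv [-1.4667 -0.5767 -0.3571] F [-0.8515  0.6548 -2.5287] w 0.318
rack y -0.0404 s 0.1727 tx -0.0055 F along y,bz,tx 0.7708880527526348 -1.6423116656658734 -2.063136387242768
rot err tool [-0.0063 -0.0012 -0.0091]
rows
[0.004,0.01,0.036,-0.005,0.015,0.05,0.1], [0.004,0.009,0.037,-0.005,0.015,0.05,0.1], [0.004,0.009,0.037,-0.005,0.015,0.05,0.1], [0.004,0.009,0.037,-0.005,0.015,0.05,0.1], [0.004,0.008,0.037,-0.005,0.015,0.05,0.1], [0.004,0.008,0.037,-0.005,0.015,0.05,0.1], [0.004,0.007,0.037,-0.005,0.015,0.05,0.1], [0.004,0.007,0.037,-0.005,0.015,0.05,0.1], [0.003,0.007,0.037,-0.005,0.015,0.05,0.1], [0.003,0.006,0.037,-0.005,0.015,0.05,0.1],
[0.003,0.006,0.037,-0.005,0.015,0.05,0.1], [0.003,0.006,0.038,-0.005,0.015,0.05,0.1],
```

View pics/w4.png

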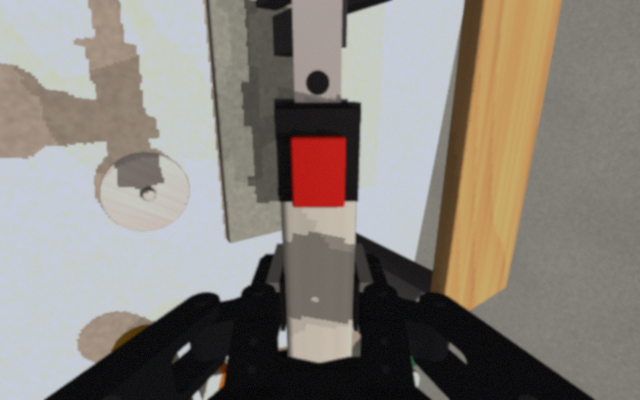

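Brush is held square in the jaws, with the button out at (318,170). Now I'll carry it over the case.

Request:
{"op": "jog_arm", "data": {
  "increments": [
    [0.003,0.01,0.036,-0.005,0.015,0.05,0.1],
    [0.004,0.009,0.037,-0.005,0.015,0.05,0.1],
    [0.003,0.009,0.037,-0.005,0.015,0.05,0.1],
    [0.004,0.009,0.037,-0.005,0.015,0.05,0.1],
    [0.003,0.008,0.037,-0.005,0.015,0.05,0.1],
    [0.004,0.008,0.037,-0.005,0.015,0.05,0.1],
    [0.003,0.007,0.037,-0.005,0.015,0.05,0.1],
    [0.004,0.007,0.037,-0.005,0.015,0.05,0.1],
    [0.002,0.007,0.037,-0.005,0.015,0.05,0.1],
    [0.002,0.006,0.037,-0.005,0.015,0.05,0.1]
  ]
}}

```text
time: 18.8
tool_pos: [0.5366, 0.1157, 0.1762]
tcp_rot: [-1.554, -0.03, -0.053]
wrist_force: [0.5, 0.4, -2.3]
width: 0.314
```

Run:
```python
from h import *
L=RC(0); cs(L)
rows([(casep(-.008,-.0585,.14),L,5)],0.1)
```

```text
t 18.8 p [0.5366 0.1157 0.1762] rv [-1.5536 -0.0301 -0.053 ] F [ 0.4802  0.4309 -2.283 ] w 0.314
case tcp -0.018821810379697476 -0.11947999072778297 0.17623484229844769 roterr [-0.0178  0.0238  0.0527]
rows
[0.002,0.008,0.012,-0.004,0.005,0.011,0.1], [0.002,0.008,0.012,-0.004,0.005,0.011,0.1], [0.002,0.007,0.012,-0.004,0.005,0.011,0.1], [0.002,0.007,0.012,-0.004,0.005,0.011,0.1], [0.002,0.007,0.012,-0.004,0.005,0.011,0.1],
```

Request:
{"op": "jog_arm", "data": {
  "increments": [
    [0.002,0.008,0.012,-0.004,0.005,0.011,0.1],
    [0.002,0.008,0.012,-0.004,0.005,0.011,0.1],
    [0.002,0.007,0.012,-0.004,0.005,0.011,0.1],
    [0.002,0.007,0.012,-0.004,0.005,0.011,0.1],
    [0.002,0.007,0.012,-0.004,0.005,0.011,0.1],
    [0,0,0,0,0,0,0.1]
  ]
}}

```text
time: 19.55
tool_pos: [0.5473, 0.18, 0.1322]
tcp_rot: [-1.576, 0.041, -0.019]
wrist_force: [-0.3, -0.3, -2.1]
width: 0.317
```

Run:
```python
from h import *
L=RC(0); cs(L)
for n in('wrist','top','side'):
    c=read_camera(n); cv2.imwrite(f'pics/{n}5.png',c['img'])
    P,_,_=cloud(c,np.ones((400,640),bool)); P=P-OC; P=np.c_[P@CX,P@CY,P[:,2]]
    k=(abs(P[:,2]-.060)<.004)&(abs(P[:,0])<.09)&(abs(P[:,1])<.15)
    print(n,k.sum(),np.percentile(P[k],[2,98],axis=0))
    k=(abs(P[:,2]-.13)<.03)&(abs(P[:,0])<.03)&(P[:,1]>.05)&(P[:,1]<.15)
    print(' head',k.sum(),np.percentile(P[k],[1,99],axis=0) if k.any() else '')
a=cv2.imread('pics/wrist5.png'); b=cv2.imread('pics/top5.png')[140:240,180:340]
cv2.imwrite('pics/c5.png',np.vstack([cv2.resize(a,(480,300)),cv2.resize(b,(480,300))]))
rows([(casep(-.008,-.0585,.05),L,6)],0.1)
```

```text
t 19.55 p [0.5473 0.18   0.1322] rv [-1.5757  0.041  -0.0191] F [-0.3352 -0.2559 -2.1211] w 0.317
case tcp -0.010631014084386872 -0.05486981928060337 0.13224309902162643 roterr [ 0.0054  0.0002 -0.0138]
wrist 3750 [[-0.0576 -0.1134  0.0563]
 [ 0.0583  0.0709  0.0638]]
 head 418 [[-0.0175  0.05    0.1411]
 [-0.0021  0.0526  0.1445]]
top 97 [[-0.0868 -0.1163  0.0563]
 [ 0.0615  0.1194  0.0635]]
 head 60 [[-0.026   0.0747  0.1257]
 [ 0.008   0.1029  0.1598]]
side 176 [[-0.0822 -0.1191  0.0562]
 [ 0.0592  0.1187  0.0636]]
 head 112 [[-0.0286  0.054   0.1219]
 [ 0.0054  0.1039  0.1591]]
rows
[0.001,0.014,-0,0.001,-0,-0.002,0.1], [0.001,0.014,-0,0.001,-0,-0.002,0.1], [0.001,0.014,-0,0.001,-0,-0.002,0.1], [0,0.014,-0,0.001,-0,-0.002,0.1], [0,0.014,-0,0.001,-0,-0.002,0.1], [0,0.014,-0,0.001,-0,-0.002,0.1],
```

View pics/c5.png

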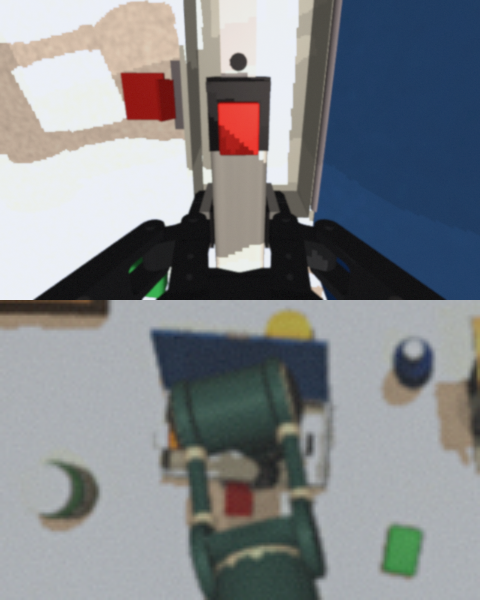

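Request:
{"op": "jog_arm", "data": {
  "increments": [
    [0,0.016,-0.001,0.001,0,-0.003,0.1],
    [0,0.016,-0.001,0.001,0,-0.003,0.1],
    [0,0.016,-0.001,0.001,0,-0.003,0.1],
    [0,0.016,0,0.001,0,-0.003,0.1],
    [0,0.016,0,0.001,0,-0.002,0.1],
    [0,0.01,0,0,0,0,0.1]
  ]
}}

```text
time: 20.45
tool_pos: [0.5464, 0.1745, 0.0374]
tcp_rot: [-1.571, 0.029, -0.034]
wrist_force: [-0.7, 0.1, -2.8]
width: 0.316
```

```bash
python3 -c "
from h import *
cs(RC(0))"
```

```text
t 20.45 p [0.5464 0.1745 0.0374] rv [-1.5706  0.0294 -0.0341] F [-0.7209  0.0601 -2.7727] w 0.316
case tcp -0.011281137151437687 -0.06042442194858461 0.03735255737348465 roterr [-0.    -0.002  0.003]
```

Request:
{"op": "jog_arm", "data": {
  "increments": [
    [0,0.005,0.002,0,0,0,0.1],
    [0,0.004,0,0,0,0,0.1],
    [0,0.004,0,0,0,0,0.1]
  ]
}}

```text
time: 20.82
tool_pos: [0.5489, 0.1773, 0.0257]
tcp_rot: [-1.57, 0.026, -0.036]
wrist_force: [1.9, 0.1, -0.7]
width: 0.319
```

```bash
python3 -c "
from h import *
cs(RC(0))"
```

```text
t 20.825 p [0.5489 0.1773 0.0257] rv [-1.5697  0.0265 -0.0365] F [ 1.8679  0.1405 -0.7448] w 0.319
case tcp -0.008891230314340089 -0.057463833852163713 0.025661287276060613 roterr [-0.001  -0.0017  0.0064]
```

Request:
{"op": "jog_arm", "data": {
  "increments": [
    [0,0.002,0,0,0,0,0.1],
    [0,0.002,0,0,0,0,0.1]
  ]
}}

```text
time: 21.08
tool_pos: [0.5506, 0.1779, 0.0229]
tcp_rot: [-1.569, 0.024, -0.039]
wrist_force: [0.6, -0.1, -1.0]
width: 0.316
```

```bash
python3 -c "
from h import *
cs(RC(0)); print(readout.read_state()['torque'])"
```

```text
t 21.075 p [0.5506 0.1779 0.0229] rv [-1.5687  0.0238 -0.039 ] F [ 0.5548 -0.0788 -1.0428] w 0.316
case tcp -0.007194694525898107 -0.05686677935534461 0.022881325728381828 roterr [-0.002  -0.0015  0.0096]
[-0.1188 -0.0511  0.0095]
```

Request:
{"op": "jog_arm", "data": {
  "increments": [
    [-0.001,0.002,0,0,0,0,0.1],
    [-0.001,0.002,0,0,0,0,0.1]
  ]
}}

```text
time: 21.32
tool_pos: [0.5518, 0.1783, 0.0205]
tcp_rot: [-1.568, 0.019, -0.044]
wrist_force: [5.1, -0.9, 3.0]
width: 0.317
```

```bash
python3 -c "
from h import *
cs(RC(0)); print(readout.read_state()['torque'])"
```

```text
t 21.325 p [0.5518 0.1783 0.0205] rv [-1.5675  0.0187 -0.0437] F [ 5.1178 -0.938   2.9968] w 0.317
case tcp -0.0060663641913442055 -0.056326536749359855 0.020548243623796616 roterr [-0.0033 -0.0014  0.0159]
[-0.1186 -0.3323 -0.0155]
```

Request:
{"op": "jog_arm", "data": {
  "increments": [
    [-0.001,0.0015,0,0,0,0.01,0.1],
    [0,0.0005,0,0,0,0,0.3],
    [0,0,0,0,0,0,0.34],
    [0,0,0,0,0,0,0.38],
    [0,0,0,0,0,0,0.45],
    [0,0,0,0,0,0,0.5]
  ],
  "force": 25
}}

```text
time: 22.08
tool_pos: [0.5578, 0.1801, 0.0228]
tcp_rot: [-1.563, 0.018, -0.046]
wrist_force: [3.1, 0.2, 2.8]
width: 0.499
```

```bash
python3 -c "
from h import *
cs(RC(0))"
python3 - <<'E'
import sys; sys.path.insert(0,'.')
from h import *
c=read_camera('wrist'); cv2.imwrite('pics/w6.png',c['img'])
E
```

```text
t 22.075 p [0.5578 0.1801 0.0228] rv [-1.5631  0.0176 -0.0464] F [3.1214 0.163  2.8024] w 0.499
case tcp -8.918342008416884e-05 -0.054378666813047205 0.022778687404673998 roterr [-0.0078 -0.0024  0.0182]
```

View pics/w6.png

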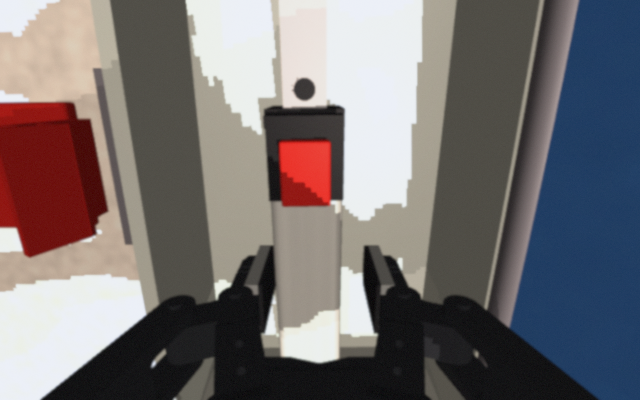

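Request:
{"op": "jog_arm", "data": {
  "increments": [
    [0,-0.006,0,0,0,0,0.55],
    [0,-0.015,0,0,0,0,0.55],
    [0,-0.035,0,0,0,0,0.55],
    [0,-0.05,0,0,0,0,0.4],
    [-0.02,-0.055,0,0,0,0,0],
    [-0.04,-0.045,0,0,0,0,0],
    [-0.06,-0.02,0,0,0,0,0],
    [-0.06,0,0,0,0,0,0],
    [0,0,0,0,0,0,0]
  ],
  "force": 40
}}

```text
time: 23.25
tool_pos: [0.3599, 0.1842, 0.2523]
tcp_rot: [-1.567, 0.038, -0.026]
wrist_force: [0.2, 1.0, 0.0]
width: -0.002
```

Run:
```python
from h import *
cs(RC(0)); c=read_camera('side'); cv2.imwrite('pics/s2.png',cv2.resize(c['img'][130:230,230:360],(780,600),interpolation=2))
P,_,_=cloud(c,np.ones((400,640),bool)); P=P-OC; P=np.c_[P@CX,P@CY,P[:,2]]
k=(P[:,2]>.012)&(P[:,2]<.058)&(abs(P[:,0])<.045)&(abs(P[:,1])<.108); print('in case',k.sum(),np.percentile(P[k],[1,99],axis=0))
k=(P[:,2]>.064)&(abs(P[:,0])<.05)&(abs(P[:,1])<.12); print('above rim',k.sum())
```

```text
t 23.25 p [0.3599 0.1842 0.2523] rv [-1.567   0.0384 -0.0255] F [0.2151 0.9751 0.0069] w -0.002
case tcp -0.1980233458549964 -0.057796480459076656 0.2523002854436127 roterr [-0.0034 -0.0023 -0.0083]
in case 326 [[-0.0241 -0.0821  0.0123]
 [ 0.031   0.1036  0.0495]]
above rim 5
```

View pics/s2.png

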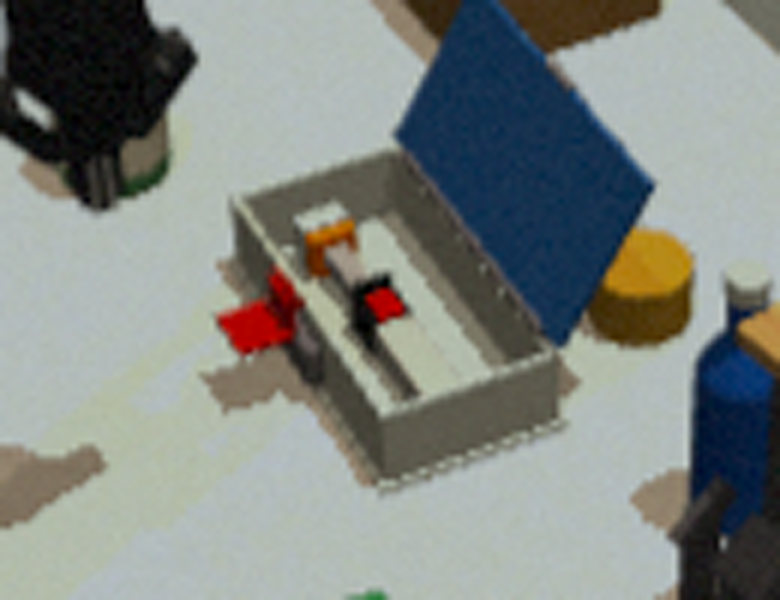

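The brush lies flat in the case, head at the far end. Next I'll reach behind the open lid and sweep it shut.

Request:
{"op": "jog_arm", "data": {
  "increments": [
    [0.05,-0.004,0.008,0,0,-0.004,0],
    [0.052,-0.002,0.009,0,0,-0.004,0],
    [0.052,0,0.009,0,0,0,0],
    [0.052,0,0.009,0,0,0,0],
    [0.052,0,0.009,0,0,0,0],
    [0.052,0,0.009,0,0,0,0],
    [0.052,0.002,0.006,0,0,0,0],
    [0,0,0,0,0,0,0]
  ]
}}

```text
time: 24.3
tool_pos: [0.7413, 0.2268, 0.2452]
tcp_rot: [-1.571, 0.042, -0.025]
wrist_force: [-0.1, 0.1, -0.5]
width: 0.002
```

```bash
python3 -c "
from h import *
L=RC(0); cs(L); rows([(casep(.157,0,.166),L,4)],0)"
```

```text
t 24.3 p [0.7413 0.2268 0.2452] rv [-1.5708  0.0421 -0.0252] F [-0.0803  0.111  -0.4553] w 0.002
case tcp 0.1814638141505301 -0.0006687409139490249 0.24516635282708948 roterr [ 0.0005 -0.0044 -0.0107]
rows
[-0.006,0.02,0,0,-0.001,-0.003,0], [-0.006,0.02,0,0,-0.001,-0.003,0], [-0.006,0.02,0,0,-0.001,-0.003,0], [-0.006,0.02,0,0,-0.001,-0.003,0],
```

Request:
{"op": "jog_arm", "data": {
  "increments": [
    [0,0.027,0,0,0,-0.004,0],
    [-0.003,0.027,0,0,0,-0.004,0],
    [-0.01,0.024,0,0,0,-0.003,0],
    [-0.02,0.001,0,0,0,0,0],
    [-0.02,0,0,0,0,0,0],
    [-0.02,0,0,0,0,0,0]
  ]
}}

```text
time: 25.05
tool_pos: [0.6707, 0.227, 0.1625]
tcp_rot: [-1.572, 0.034, -0.038]
wrist_force: [6.3, -2.1, 18.7]
width: 0.003
```

```bash
cat > lid.py <<'E'
from h import *
import sys
L=RC(0); cs(L); d=readout.read_state()['tool_pos']-OC; x,z=d@CX,d[2]
w=[]
for th,r in [(1.57,.088),(1.3,.098),(1.05,.106),(.8,.109),(.55,.110),(.35,.110),(.2,.110)]:
    w.append((casep(.060-r*np.cos(th)+.004*np.sin(th)+.010,0,.064+r*np.sin(th)+.004*np.cos(th)+.014),L,2))
    print(th,.060-r*np.cos(th)+.004*np.sin(th)+.010,.064+r*np.sin(th)+.004*np.cos(th)+.014)
rows(w,0)
E
python3 lid.py
```

```text
t 25.05 p [0.6707 0.227  0.1625] rv [-1.5722  0.0343 -0.0378] F [ 6.2984 -2.1242 18.6804] w 0.003
case tcp 0.11093192892251136 -0.0031917164873670467 0.16245629950341386 roterr [ 0.0016 -0.0075  0.0023]
1.57 0.07392992198118281 0.16600315740484436
1.3 0.04763934753645921 0.17349869748538327
1.05 0.020727161825853012 0.17193714610453273
0.8 -0.0030716069552429396 0.15897864074543663
0.55 -0.021686948510822986 0.13890569327061056
0.35 -0.031959407183389875 0.11947624967148916
0.2 -0.03701264623935634 0.1037738926988217
rows
[-0.019,-0.002,0.001,0.001,-0.004,0.001,0], [-0.019,-0.002,0.002,0.001,-0.004,0.001,0], [-0.013,-0.004,-0,0,0,0,0], [-0.013,-0.004,-0,0,0,0,0], [-0.013,0.001,0,0,0,0,0], [-0.013,0.001,0,0,0,0,0], [-0.012,0.006,0,0,0,0,0], [-0.012,0.006,0,0,0,0,0], [-0.009,0.01,0,0,0,0,0], [-0.009,0.01,0,0,0,0,0],
[-0.005,0.01,0,0,0,0,0], [-0.005,0.01,0,0,0,0,0], [-0.003,0.008,-0,0,0,0,0], [-0.003,0.008,-0,0,0,0,0],
```

Request:
{"op": "jog_arm", "data": {
  "increments": [
    [0.004,-0.01,0,0,0,0,0],
    [0,-0.01,0.002,0,0,0,0],
    [-0.012,-0.003,0.001,0,0,0,0],
    [-0.012,0,0,0,0,0,0]
  ]
}}

```text
time: 25.55
tool_pos: [0.6499, 0.2304, 0.1871]
tcp_rot: [-1.572, 0.035, -0.039]
wrist_force: [1.6, 0.6, 1.2]
width: -0.001
```

```bash
python3 lid.py | head -2
```

```text
t 25.55 p [0.6499 0.2304 0.1871] rv [-1.5721  0.0349 -0.0386] F [1.6147 0.5829 1.1693] w -0.001
case tcp 0.09003074576093929 -0.0005538932512436672 0.18705642503176048 roterr [ 0.0016 -0.0083  0.0024]
```

Request:
{"op": "jog_arm", "data": {
  "increments": [
    [-0.009,-0.001,0,0,0,0,0],
    [-0.009,-0.001,0,0,0,0,0],
    [-0.014,0,0,0,0,0,0],
    [-0.014,0,0,0,0,0,0],
    [-0.013,0.006,0,0,0,0,0],
    [-0.013,0.006,0,0,0,0,0]
  ]
}}

```text
time: 26.3
tool_pos: [0.571, 0.2338, 0.1748]
tcp_rot: [-1.573, 0.037, -0.036]
wrist_force: [1.6, 0.5, -1.3]
width: -0.001
```

```bash
python3 lid.py | head -2
python3 - <<'E'
import sys; sys.path.insert(0,'.')
from h import *
c=read_camera('side')
h=cv2.cvtColor(c['img'],cv2.COLOR_BGR2HSV)
P,_,_=cloud(c,(h[...,0]>100)&(h[...,0]<130)&(h[...,1]>120)); P=P-OC; P=np.c_[P@CX,P@CY,P[:,2]]
k=(abs(P[:,0])<.2)&(abs(P[:,1])<.12); print(k.sum(),np.percentile(P[k],[1,50,99],axis=0))
E
```

```text
t 26.3 p [0.571  0.2338 0.1748] rv [-1.573   0.037  -0.0355] F [ 1.6489  0.4725 -1.345 ] w -0.001
case tcp 0.011018144266622478 -0.00013173482018482297 0.1748196189695921 roterr [ 0.0025 -0.0078 -0.0009]
215 [[-0.025  -0.1194  0.0681]
 [ 0.012  -0.0493  0.1528]
 [ 0.0552  0.0658  0.3277]]
```

Request:
{"op": "jog_arm", "data": {
  "increments": [
    [-0.008,0.007,0,0,0,0,0],
    [-0.008,0.007,0,0,0,0,0],
    [-0.009,0.01,0,0,0,0,0],
    [-0.009,0.01,0,0,0,0,0],
    [-0.005,0.01,0,0,0,0,0],
    [-0.005,0.01,0,0,0,0,0],
    [-0.003,0.008,0,0,0,0,0],
    [-0.003,0.008,0,0,0,0,0]
  ]
}}

```text
time: 27.35
tool_pos: [0.5154, 0.236, 0.0989]
tcp_rot: [-1.574, 0.039, -0.033]
wrist_force: [0.4, 0.3, 1.9]
width: 0.004
```

```bash
python3 lid.py | head -2
```

```text
t 27.35 p [0.5154 0.236  0.0989] rv [-1.5736  0.0389 -0.0332] F [0.3942 0.3282 1.8815] w 0.004
case tcp -0.044590678247208845 -0.00011453771720979698 0.09892453026157376 roterr [ 0.0032 -0.0075 -0.0036]
```

Request:
{"op": "jog_arm", "data": {
  "increments": [
    [0,0.006,0,0,0,0,0],
    [0,0.006,0,0,0,0,0],
    [0,0.003,0,0,0,0,0]
  ]
}}

```text
time: 27.72
tool_pos: [0.515, 0.2362, 0.0848]
tcp_rot: [-1.574, 0.04, -0.032]
wrist_force: [0.3, 0.2, 0.2]
width: -0.001
```

```bash
python3 lid.py | head -2
```

```text
t 27.725 p [0.515  0.2362 0.0848] rv [-1.5735  0.0403 -0.0321] F [0.3286 0.1754 0.1685] w -0.001
case tcp -0.04507705719411507 9.382331210113399e-05 0.08483543760944752 roterr [ 0.0031 -0.0076 -0.0051]
```

Request:
{"op": "jog_arm", "data": {
  "increments": [
    [0,0.003,0,0,0,0,0],
    [0,0.003,0,0,0,0,0]
  ]
}}

```text
time: 27.98
tool_pos: [0.5152, 0.2363, 0.0792]
tcp_rot: [-1.573, 0.04, -0.032]
wrist_force: [-3.6, -1.0, 11.0]
width: -0.0
```

```bash
python3 lid.py | head -2
```

```text
t 27.975 p [0.5152 0.2363 0.0792] rv [-1.5734  0.0405 -0.0322] F [-3.6161 -1.0442 11.0009] w -0.0
case tcp -0.04483080760598796 0.00020120416146341872 0.07923095041963346 roterr [ 0.003  -0.0079 -0.0052]
```

Request:
{"op": "jog_arm", "data": {
  "increments": [
    [0,0.002,0,0,0,0,0],
    [0,0.0015,0,0,0,0,0]
  ]
}}

```text
time: 28.22
tool_pos: [0.5153, 0.2364, 0.0786]
tcp_rot: [-1.574, 0.041, -0.032]
wrist_force: [-4.8, -1.9, 12.4]
width: 0.001
```

Request:
{"op": "jog_arm", "data": {
  "increments": [
    [0,-0.01,0,0,0,0,0],
    [0,-0.04,0,0,0,0,0],
    [0,-0.05,0,0,0,0,0],
    [-0.03,-0.05,0,0,0,0,0],
    [-0.05,-0.03,0,0,0,0,0],
    [-0.05,0,0,0,0,0,0],
    [-0.04,0,0,0,0,0,0]
  ]
}}

```text
time: 29.1
tool_pos: [0.3452, 0.2451, 0.2661]
tcp_rot: [-1.572, 0.044, -0.035]
wrist_force: [0.7, -0.1, 0.2]
width: 0.0
```

Run:
```python
from h import *
st()
c=read_camera('side'); cv2.imwrite('pics/s3.png',cv2.resize(c['img'][120:360,200:500],(750,600)))
h=cv2.cvtColor(c['img'],cv2.COLOR_BGR2HSV)
P,_,_=cloud(c,(h[...,0]>100)&(h[...,0]<130)&(h[...,1]>120)); P=P-OC; P=np.c_[P@CX,P@CY,P[:,2]]
k=(abs(P[:,0])<.2)&(abs(P[:,1])<.14); print(k.sum(),np.percentile(P[k],[1,50,99],axis=0))
```

```text
t 29.1 p [0.3452 0.2451 0.2661] rv [-1.5719  0.0437 -0.0352] F [ 0.6847 -0.1002  0.2024] w 0.0
1297 [[-0.0631 -0.1169  0.0625]
 [-0.0032 -0.0132  0.0695]
 [ 0.0568  0.1103  0.0783]]
```

View pics/s3.png

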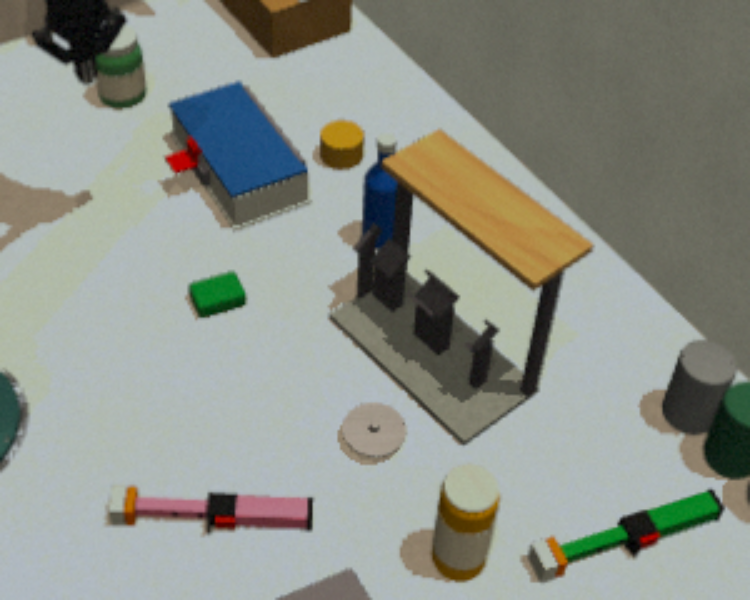

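The lid is flat and shut (median 69.5 mm, same as before it was opened), and the bystanders stand where they were. I'll hand in.

```bash
python3 -c "
from h import *
st(); print(bot.finish_job())"
```

```text
t 29.15 p [0.3412 0.245  0.266 ] rv [-1.5719  0.046  -0.0315] F [-4.182  -1.0293 -0.5687] w -0.003
the job is handed in; nothing more can be done
None
```

The brush is collapsed to the next hole and locked, lying in the case with the lid snapped shut. I handed the job in at about 29 s of the 72 s allowed.

**Brush:** I pressed the button and pushed the tube along by its rib until the button popped out and the tube would not move further. The button then measured about 104 mm from the head tip, against 107 mm nominal at that hole. In the later pictures the button was still out.

**Case:** I pressed the latch and the lid opened fully. I laid the brush on the floor of the case, let go, and swept the lid down with about 12 N. The last side view shows the lid flat at 69.5 mm (69 to 69.5 mm before it was opened). The rack is empty, and nothing in that view looks moved or toppled.

**Things that did not go perfectly:**
- **Button press:** the fingertip reached about 47 N when the button bottomed out on the tube.
- **Letting go:** the tail of the brush probably settled 3 to 5 mm, because the fingertips reached the floor before it did. The hand also brushed the case there with about 3 to 5 N.
- **Closing the lid:** its edge pressed the gripper from below with about 19 N, so I raised the tool and went on.
- **Lid latch:** I judged it caught only from the lid staying flat after I let go, without a closer look at the latch.
- **Last force reading:** it showed about 4 N with the arm in the air, clear of everything. I put it down to the arm still settling, but did not check.

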